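# Unbolt and flip open the wide pacifier box

### The job

The wider of the two white lidded boxes is bolted shut. Using only your fingertips, push its slide bolt all the way back off the lid, then push the lid up by its front tab and on past upright so that it falls back and stays open by itself, and take your hand away. Pick nothing up, leave the narrower box bolted and shut, and do not shift anything else.

Things in the scene. Friction and masses are not known exactly. Their poses are not given: they have to be found in the camera images.
- wide_box: The WIDE white plastic box with the hinged lid and the slide bolt, 110 mm deep (own x), 180 mm wide (own y), 78 mm tall closed, fixed to the dresser. Origin: centre of its underside; z up; its front faces its own -x (towards the robot), the hinge is along its top rear (+x) edge. The lid covers the top from the -y end to 46 mm short of the +y end; the last 46 mm at the +y end is a fixed deck that carries the bolt. Lid top and deck top are both 78 mm above the dresser.
- wide_bolt (a joint): Slide bolt of the wide box, in m: 0 = shot, its steel tongue (14 mm wide, 6 mm thick, its top 85.5 mm above the dresser) reaches 18 mm over the lid and blocks it; 0.028 = fully back at its stop, towards the box's own +y (away from the lid). Sliding friction 1.5 N; stays where it is left. The tongue is clear of the lid above 0.019.
- wide_knob (a point): Centre of the top of the wide box's bolt knob, an upright steel cylinder 20 mm across that stands 26 mm above the bolt bar (from 85.5 to 111.5 mm above the dresser), 25 mm in front (own -x) of the box's centre. It moves with the bolt; with the bolt shot it stands over the deck, 18 mm to the +y side of the lid's end. Axes as the box's.
- wide_lid (a joint): Lid of the wide box, in rad: 0 = shut, 1.57 = upright, 1.95 = leaning back on its stop. Weighs 0.10 to 0.20 kg, nearly frictionless hinge: it falls shut when let go below about 1.5 and falls open beyond about 1.6.
- wide_tab (a point): Middle of the front edge, on the underside, of the lid's tab: a flat tongue 60 mm wide and 6 mm thick, in the middle of the lid's width, that sticks out 30 mm in front of the lid and box front. Shut, its underside is 70 mm above the dresser and there is free space below it. It lies 140 mm from the hinge axis and moves with the lid; the line from hinge to this point is the underside of lid and tab.
- wide_hinge (a point): Point on the hinge axis of the wide box's lid, level with the underside of the shut lid (70 mm up), straight behind the middle of the tab. The axis runs along the box's own y.
- narrow_box: The NARROW white plastic box, to be left alone: same make with lid, tab and bolt, but 120 mm wide (own y). Origin: centre of its underside. Its place and the wide box's are swapped in some starts.
- narrow_bolt (a joint): Slide bolt of the narrow box, in m, 0 = shot; leave it shot.
- narrow_lid (a joint): Lid of the narrow box, in rad, 0 = shut; leave it shut.
- teether: Loose bystander: green hard silicone teething ring lying flat, 68 mm across, 12 mm thick. Origin at the centre of its underside.
- sippy_lid: Loose bystander: stainless steel sippy-cup lid lying flat, 76 mm across, 29 mm tall with its spout. Origin at the centre of its underside.
- canister: Loose bystander: closed white ceramic canister, 62 mm across, 97 mm tall with its knob. Origin at the centre of its underside.
- milk_bottle: Loose bystander: small clear newborn's bottle, 50 mm across, 110 mm tall. Origin at the centre of its underside.
- cream_jar: Loose bystander: small white jar with a lid, 60 mm across, 55 mm tall. Origin at the centre of its underside.
- spoon: Loose bystander: steel baby spoon lying flat, 140 mm long. Origin at the underside, about the middle of its length.

How it is judged:
On the way, in this order (a step that is already met when the one before it is completed fails the run):
1. the wide box's bolt is pushed back off the lid while the lid is still shut (value of joint wide_bolt above 0.022 m and value of joint wide_lid below 0.15 rad), for 0.1 s.
2. the wide box's lid is past upright (value of joint wide_lid above 1.7 rad), for 0.1 s.
At the end, for the whole second after the job is handed in: the wide box's lid leans back at rest on its stop (over 1.85 rad) with nothing touching it, its bolt is back (over 22 of 28 mm), the narrow box is still shut and bolted, and every loose thing is within 25 mm of where it stood, the canister, bottle and jar upright (value of joint wide_lid above 1.85 rad and velocity of joint wide_lid between -0.1 and 0.1 rad/s and value of joint wide_bolt above 0.022 m and value of joint narrow_lid below 0.05 rad and value of joint narrow_bolt below 0.01 m and distance of each of teether, sippy_lid, canister, milk_bottle, cream_jar, spoon from where it was at the start of the episode below 0.025 m and angle between each of canister, milk_bottle, cream_jar's own z axis and vertical below 0.2 rad).
It fails at once if a loose bystander is lifted, carried or shoved more than 25 mm (distance of any of teether, sippy_lid, canister, milk_bottle, cream_jar, spoon from where it was at the start of the episode above 0.025 m).
It fails at once if the narrow box's lid is opened or its bolt drawn (value of joint narrow_lid above 0.1 rad or value of joint narrow_bolt above 0.012 m).
It also fails if it takes over 54 s, if anything falls off the work surface, if the arm or the gripper's body presses on something with over 40 N, if the wrist force passes 120 N, or if a joint passes its speed limit or range.

### The arm

A 6-joint arm with a two-finger parallel gripper is mounted at the origin on the work surface. World frame = base frame: x ahead of the robot, y to its left, z up, the work surface at z = 0. Lengths are in m, angles in rad, forces in N, time in s.
With the tool pointing down it reaches from about 0.325 to 0.9 m from the base axis. Payload 3.5 kg.
Tool frame: the origin (TCP) lies at the very end of the fingers, on their centre line; the grasp point (between the pads) lies 19 mm behind it; z points along the fingers, y is the line along which they close (so a half turn about z gives the same grasp; the last joint's range is limited). The gripper opens to 85 mm and grips with 20 to 120 N. Pads are 22 mm wide; open, the fingers measure 114 mm over their backs; the gripper's body (76 mm by 85 mm) begins 54 mm behind the grasp point. The pads swing forward as they close: fully open they stand 13 mm farther back than shut.
Start: joints at [-1.431, 0.276, -0.026, 1.268, 0, 1.467], TCP at [0.15, -0.607, 0.231] pointing down, gripper open.
Joint ranges: [-3.12, 3.12], [-0.85, 1.88], [-1.08, 1.24], [-1.95, 2.15], [-1.57, 1.53], [-3.14, 3.14]. Speed limits (rad/s): [2.57, 2.57, 3.14, 3.14, 3.14, 3.14].

### API

Orientations are given as a rotation vector (axis times angle).
In Python, from cell import bot gives the robot as it stands.
- The arm moves only by the tool play_rows, never from a script. Its argument "motion" is a list of rows, each a list of 3 entries, a list of its own where there are three numbers: the shift along the tool's x, y, z as a fraction of full scale, then the turn about the tool's z as a fraction of full scale, then the finger opening in mm, from 0 to 85.4. In form: [[[x, y, z], roll, fingers], ...]. A call has 1 to 8 rows; each row is the pose to reach, as a shift and turn from the pose commanded when the call began, along the tool's axes at that moment, turning the shorter way round; what a row does not reach only later rows make up. Full scale, the value 1, is 0.25 m for a shift and 360 degrees for a turn. A row lasts 1/8 s, in which the tool goes at most 62.5 mm and 10.7 degrees, less where a joint would pass 70% of its speed; a pose out of reach is approached as far as the arm can. A call with a number of a shift or a turn outside -1 to 1 is refused whole. A call with a gripper value outside its range is refused whole. The fingers move at their own pace and stop on an object; "squeeze" is the grip in N (left out, the last holds). Time passes only in rows, so rows that repeat a pose let the fingers close. It gives the time, the measured TCP pose, the force, the opening and the grip force at its end, in the units of the state.
- bot.get_obs(): the state, without advancing time (a new reading comes with each control period).
- bot.read_camera(name): name is "scene" or "top"; returns a dict with "pixels" (480x640x3 uint8, blue, green, red), "depth" (480x640 float32, m along the optical axis (not along the pixel's ray), 0 where there is no reading), "camera_matrix" (3x3 intrinsics, pixels), "cam_to_world" (4x4, takes a point from camera to world coordinates). Camera axes: x right, y down, z forward; pixel columns grow to the right and rows downward; lengths in m; the calibration is good to about 2 mm. A picture is of the moment at which its call begins.
- bot.job_done(): hands the job in; it is judged then, once.
The state is a dict: "t": time; "q": joint angles; "qd": joint speeds; "tau": joint torques, N m; "tcp_pos": TCP position; "eef_rot": TCP orientation; "force": force on the tool from outside, world axes, zero at the start; "ft_torque": the same for the moment, N m; "opening": finger opening in m; "gripper_force": force on a finger pad.
Only numpy, scipy, OpenCV 4.12 (cv2) and the standard library are available. Lean on these libraries where they do the work, as an engineer would, in place of code of your own. Each camera call takes 0.05 s, during which the arm holds its last target. There are 200 camera calls.

## Working session

There is one attempt and no reset: what is moved stays moved. The work goes in short steps, Python scripts to look and compute and a tool call to move; the robot and the scene stay as the last step left them, time stands still between calls to the robot, and variables do not carry over. Pictures are saved under pics/ and viewed, at most 10 in all, crops included, and the job is handed in when it is done.

Besides the shell and the picture viewer there is one more tool, called after "Call:" as name([rows], argument=value, ...), one row to a line, values as JSON. play_rows: Moves the arm, as the interface text tells. Its arguments: {"type":"object","properties":{"motion":{"type":"array","items":{"type":"array"}},"squeeze":{"type":"number"}},"required":["motion"]}

```bash
mkdir -p pics; cat > h.py <<'E'
import numpy as np,cv2
from cell import bot
def shot(n,f):
    c=bot.read_camera(n); cv2.imwrite('pics/'+f+'.png',c['pixels']); np.savez('pics/'+f,**c); return c
def pts(c):
    K=c['camera_matrix'];T=c['cam_to_world'];d=c['depth']
    v,u=np.mgrid[:480,:640]
    P=np.stack([(u-K[0,2])/K[0,0]*d,(v-K[1,2])/K[1,1]*d,d],-1)
    return P@T[:3,:3].T+T[:3,3]
E
python3 - <<'E'
from h import *
for n in('top','scene'):
    c=shot(n,n+'0');print(c['cam_to_world'].round(3).tolist(),c['camera_matrix'].tolist(),(c['depth']>0).mean())
print(bot.get_obs())
E
```

```text
[[0.008, -0.993, 0.122, 0.419], [-1.0, -0.007, 0.007, 0.002], [-0.007, -0.122, -0.993, 1.057], [0.0, 0.0, 0.0, 1.0]] [[462.31327961304964, 0.0, 317.27487502893496], [0.0, 462.31327961304964, 242.14282632232744], [0.0, 0.0, 1.0]] 0.9960319010416666
[[-0.582, 0.562, -0.587, 1.265], [0.813, 0.39, -0.433, 0.551], [-0.014, -0.729, -0.684, 0.956], [0.0, 0.0, 0.0, 1.0]] [[533.3782866387977, 0.0, 313.33440699414723], [0.0, 533.3782866387977, 248.12870619368005], [0.0, 0.0, 1.0]] 0.9958365885416667
{'t': 0.1, 'q': array([-1.43140201e+00,  2.77093536e-01, -2.77524180e-02,  1.26798446e+00,
       -1.16187143e-05,  1.46740134e+00]), 'qd': array([-5.16881998e-04, -5.81271853e-05,  3.94423983e-03,  8.90877907e-04,
        7.67903137e-04, -3.48875022e-04]), 'tau': array([ 1.94508666e-04, -4.46708035e+01,  2.96128571e+01,  8.50404671e-03,
       -1.75259088e-04,  3.63319913e-06]), 'tcp_pos': array([ 0.1501487 , -0.60597141,  0.23024469]), 'eef_rot': array([-3.11645418e+00, -3.80190307e-01,  7.57070371e-05]), 'force': array([ 0.15664529, -1.07027872, -0.84920988]), 'ft_torque': array([-0.02997356,  0.03358214, -0.05424238]), 'gripper_force': 0.0, 'opening': 0.0854141234395035}
```

View pics/top0.png

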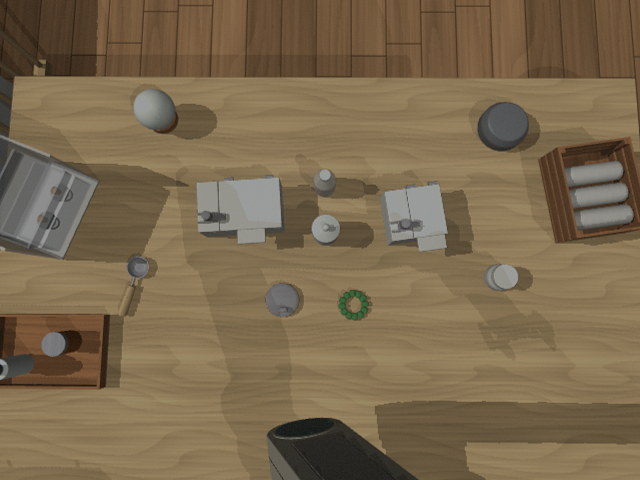

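View pics/scene0.png

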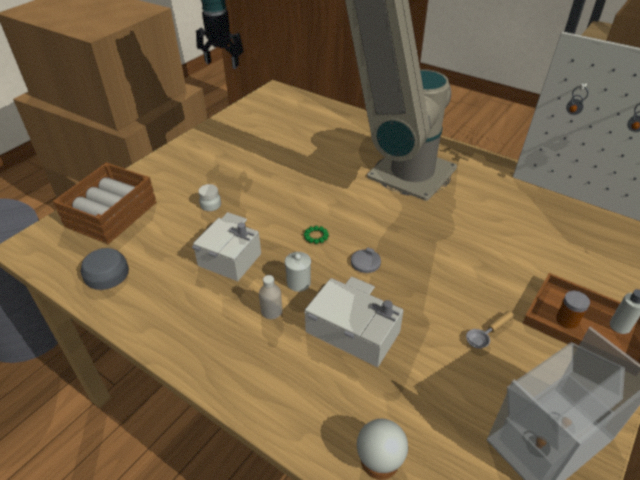

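The top view shows the wide box on the left: knob near (207,216), tab near (251,238), deck at columns 197–218. The narrow box is at (415,215). The canister (326,229) and bottle (325,182) stand between the boxes, and the sippy lid is at (283,299).

```bash
python3 - <<'E'
from h import *
im=[]
for n,(a,b,w,hh) in (('top0',(165,185,100,75)),('scene0',(290,270,130,98))):
    p=cv2.imread(f'pics/{n}.png')[b:b+hh,a:a+w]; im.append(cv2.resize(p,(600,450),interpolation=cv2.INTER_CUBIC)[:,:])
im[0]=cv2.resize(cv2.imread('pics/top0.png')[165:250,185:298],(798,600),interpolation=cv2.INTER_CUBIC)
cv2.imwrite('pics/crop.png',im[0])
W={n:pts(np.load(f'pics/{n}.npz')) for n in('top0','scene0')}
for n,P in W.items():
    m=(P[...,0]>.3)&(P[...,0]<.68)&(P[...,1]>.05)&(P[...,1]<.32)
    z=P[...,2]
    s=m&(z>.07)&(z<.083); q=P[s]
    r=cv2.minAreaRect((q[:,:2]*1000).astype(np.float32)); print(n,s.sum(),r,np.median(q[:,2]))
    print(cv2.boxPoints(r).round())
    k=m&(z>.1)&(z<.125); print('knob',k.sum(),P[k].mean(0),P[k].min(0),P[k].max(0))
# objects seen from top
P=W['top0']
for nm,(u,v) in dict(can=(326,226),bot=(325,174),sip=(283,299),teeth=(353,294),jar=(505,277),deckcorner=(198,183)).items(): print(nm,P[v,u].round(3))
E
```

```text
top0 4398 ((608.1527709960938, 179.38427734375), (144.3765106201172, 183.48585510253906), 1.321441411972046) 0.07645338767424265
[[534. 269.]
 [538.  86.]
 [682.  89.]
 [678. 273.]]
knob 81 [0.58967121 0.24087651 0.1091773 ] [0.58012333 0.23225993 0.1000322 ] [0.59966337 0.25123206 0.11415814]
scene0 3479 ((607.2772216796875, 179.26898193359375), (148.22792053222656, 182.63848876953125), 2.421165943145752) 0.07953538306619257
[[529. 267.]
 [537.  85.]
 [685.  91.]
 [677. 274.]]
knob 91 [0.59306949 0.24379279 0.1101998 ] [0.58034193 0.23441807 0.10063798] [0.60270906 0.25319214 0.11748484]
can [ 0.571 -0.009  0.094]
bot [ 0.679 -0.006  0.112]
sip [0.418 0.085 0.019]
teeth [ 0.43  -0.072  0.012]
jar [ 0.469 -0.398  0.052]
deckcorner [0.667 0.27  0.075]
```

View pics/crop.png

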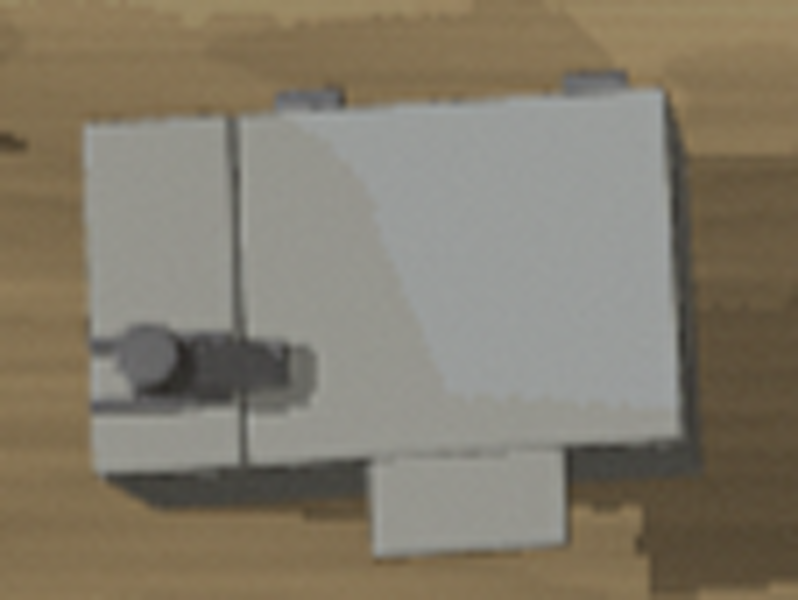

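Call:
play_rows([
  [[0.2,-0.2,0],-0.029,0],
  [[0.4,-0.4,0],-0.058,0],
  [[0.6,-0.6,0],-0.087,0],
  [[0.8,-0.8,0],-0.116,0],
  [[1,-1,0],-0.145,0],
  [[1,-1,0],-0.174,0],
  [[1,-1,0],-0.203,0],
  [[1,-1,0],-0.232,0],
])

```text
t: 1.1
tcp_pos: [0.3329, -0.3028, 0.2309]
eef_rot: [-2.063, -2.368, -0.0]
force: [-0.0, 0.0, -0.5]
opening: -0.0001
gripper_force: 0.0
```

```bash
cat >> h.py <<'E'
from scipy.spatial.transform import Rotation as Ro
def go(target,yaw):
    o=bot.get_obs();R=Ro.from_rotvec(o['eef_rot']).as_matrix();p=o['tcp_pos']
    y=np.arctan2(R[1,0],R[0,0]); d=(y-yaw+np.pi)%(2*np.pi)-np.pi
    print('t',o['t'],'p',p.round(4),'yaw',y.round(3),'F',o['force'].round(2),'q6',o['q'][5].round(2),'shift',(R.T@(np.array(target)-p)/.25).round(3),'roll',(d/2/np.pi).round(4))
E
python3 - <<'E'
from h import *
c=np.load('pics/top0.npz');K=c['camera_matrix'];T=c['cam_to_world']
def ray(u,v,z):
    d=T[:3,:3]@np.linalg.inv(K)@[u,v,1];return T[:3,3]+d*(z-T[2,3])/d[2]
for n,(a,b),z in (('FL',(95,472),.078),('FR',(685,438),.078),('RR',(663,90),.078),('RL',(85,125),.078),('tabL',(375,556),.076),('tabR',(566,544),.076),('knob',(149,356),.1115)):
    print(n,ray(185+a/7.06,165+b/7.06,z).round(4))
go((.593,.202,.23),.054+np.pi)
E
```

```text
FL [0.5594 0.2636 0.078 ]
FR [0.571  0.0847 0.078 ]
RR [0.6792 0.0933 0.078 ]
RL [0.6671 0.2709 0.078 ]
tabL [0.5345 0.1782 0.076 ]
tabR [0.5386 0.1204 0.076 ]
knob [0.5891 0.2401 0.1115]
t 1.1 p [ 0.3329 -0.3028  0.2309] yaw 1.708 F [-0.    0.03 -0.46] q6 0.55 shift [1.858 1.307 0.004] roll -0.2367
```

Call:
play_rows([
  [[0.19,0.13,0],-0.029,0],
  [[0.38,0.26,0],-0.058,0],
  [[0.57,0.39,0],-0.087,0],
  [[0.76,0.52,0],-0.116,0],
  [[0.93,0.65,0],-0.145,0],
  [[0.93,0.65,0],-0.174,0],
  [[0.93,0.65,0],-0.203,0],
  [[0.93,0.65,0],-0.232,0],
])

```text
t: 2.1
tcp_pos: [0.4635, -0.0518, 0.2308]
eef_rot: [0.037, -3.14, -0.0]
force: [0.2, -0.3, -0.7]
opening: 0.0002
gripper_force: 0.0
```

```bash
python3 -c "
from h import *
go((.5926,.200,.20),.066+np.pi)"
```

```text
t 2.1 p [ 0.4635 -0.0518  0.2308] yaw -3.118 F [ 0.2  -0.33 -0.67] q6 -0.27 shift [-0.54   0.995  0.123] roll -0.0068
```

Call:
play_rows([
  [[-0.13,0.24,0],-0.007,0],
  [[-0.26,0.48,0],-0.007,0],
  [[-0.4,0.72,0.06],-0.007,0],
  [[-0.54,0.96,0.12],-0.007,0],
  [[-0.54,0.995,0.12],-0.007,0],
  [[-0.54,0.995,0.12],-0.007,0],
])

```text
t: 2.85
tcp_pos: [0.5946, 0.2008, 0.1995]
eef_rot: [0.1, -3.138, 0.0]
force: [-0.4, -0.2, -1.1]
opening: 0.0001
gripper_force: 0.0
```

```bash
python3 - <<'E'
from h import *
go((.5926,.200,.092),.066+np.pi)
c=shot('scene','s1'); cv2.imwrite('pics/s1c.png',cv2.resize(c['pixels'][210:390,250:450],(666,600)))
E
```

```text
t 2.85 p [0.5946 0.2008 0.1995] yaw -3.078 F [-0.4  -0.24 -1.12] q6 0.16 shift [ 0.007 -0.002  0.43 ] roll -0.0003
```

View pics/s1c.png

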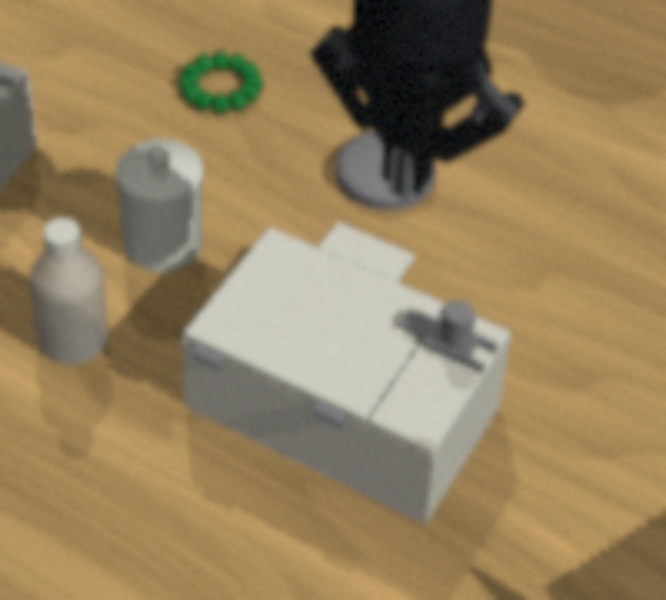

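Call:
play_rows([
  [[0.005,0,0.2],0,0],
  [[0.005,0,0.4],0,0],
  [[0.005,0,0.43],0,0],
  [[0.005,0.03,0.43],0,0],
  [[0.005,0.06,0.43],0,0],
  [[0.005,0.08,0.43],0,0],
  [[0.005,0.1,0.43],0,0],
  [[0.005,0.12,0.43],0,0],
])

```text
t: 3.9
tcp_pos: [0.5923, 0.2287, 0.0946]
eef_rot: [-0.095, 3.139, -0.001]
force: [0.2, -0.7, 0.6]
opening: -0.0004
gripper_force: 0.8
```

Call:
play_rows([
  [[0,0.01,0],0,0],
  [[0,0.02,0],0,0],
  [[0,0.03,0],0,0],
  [[0,0.03,0],0,0],
])

```text
t: 4.4
tcp_pos: [0.5911, 0.2362, 0.0937]
eef_rot: [0.095, -3.14, -0.001]
force: [0.6, -1.0, 0.1]
opening: 0.0001
gripper_force: 0.3
```

Call:
play_rows([
  [[0,0.01,0],0,0],
  [[0,0.02,0],0,0],
  [[0,0.03,0],0,0],
  [[0,0.04,0],0,0],
  [[0,0.04,0],0,0],
])

```text
t: 5.03
tcp_pos: [0.5905, 0.2451, 0.0937]
eef_rot: [0.095, -3.14, 0.003]
force: [0.7, -4.5, 0.5]
opening: -0.0001
gripper_force: 2.4
```

```bash
python3 - <<'E'
from h import *
go((.5926,.250,.092),.066+np.pi)
c=shot('top','t2'); cv2.imwrite('pics/t2c.png',cv2.resize(c['pixels'][165:250,185:298],(798,600)))
P=pts(c);m=(P[...,2]>.084)&(P[...,2]<.12)&(P[...,1]>.1)&(P[...,1]<.3)&(P[...,0]>.55)&(P[...,0]<.63);print(P[m].mean(0),P[m].max(0))
E
```

```text
t 5.025 p [0.5905 0.2451 0.0937] yaw -3.081 F [ 0.73 -4.53  0.45] q6 0.23 shift [-0.01   0.019  0.007] roll -0.0009
[0.58210511 0.24201181 0.09925502] [0.58819652 0.26658723 0.11942363]
```

View pics/t2c.png

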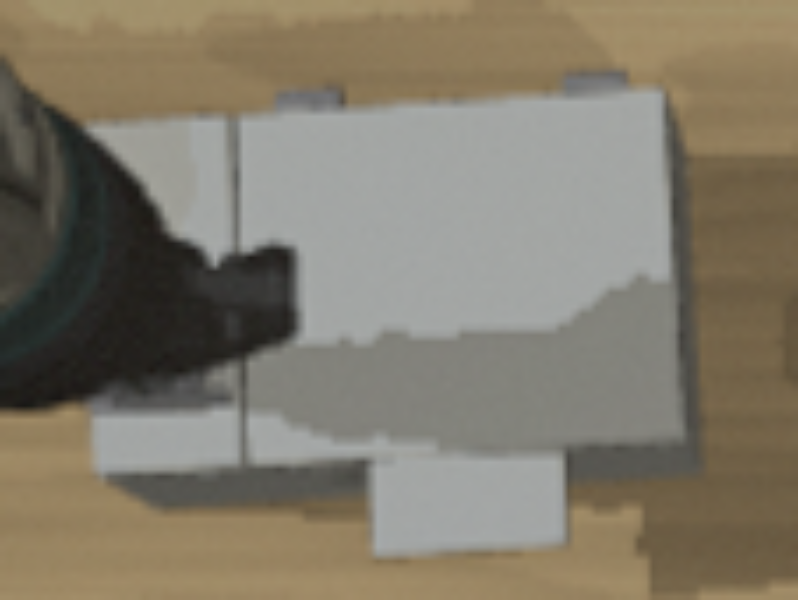

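The tongue's end now shows at column 232, just clear of the lid seam (240). I'll push on to the stop.

Call:
play_rows([
  [[0,0.01,0],0,0],
  [[0,0.02,0],0,0],
  [[0,0.03,0],0,0],
  [[0,0.04,0],0,0],
  [[0,0.04,0],0,0],
])

```text
t: 5.7
tcp_pos: [0.5903, 0.2462, 0.0937]
eef_rot: [0.087, -3.14, 0.033]
force: [1.1, -26.6, 5.5]
opening: 0.0002
gripper_force: 13.4
```

Call:
play_rows([
  [[0,-0.08,0],0,0],
  [[0,-0.16,0],0,0],
  [[0,-0.2,-0.2],0,0],
  [[0,-0.3,-0.4],0,0],
  [[0.15,-0.4,-0.4],0,0],
  [[0.3,-0.42,-0.4],0,0],
  [[0.36,-0.42,-0.4],0,0],
  [[0.36,-0.42,-0.4],0,0],
])

```text
t: 6.7
tcp_pos: [0.5062, 0.1461, 0.1939]
eef_rot: [-0.096, 3.139, 0.001]
force: [0.0, 0.5, 0.3]
opening: 0.0001
gripper_force: 0.0
```

```bash
python3 - <<'E'
from h import *
go((.5067,.147,.060),.066+np.pi)
c=shot('scene','s3'); cv2.imwrite('pics/s3c.png',cv2.resize(c['pixels'][210:390,250:450],(666,600)))
P=pts(c)
m=(P[...,2]>.1)&(P[...,2]<.125)&(P[...,1]>.2)&(P[...,1]<.32)&(P[...,0]>.55)&(P[...,0]<.63);print(m.sum(),P[m].mean(0))
E
```

```text
t 6.7 p [0.5062 0.1461 0.1939] yaw -3.08 F [0.01 0.51 0.28] q6 0.1 shift [-0.002  0.003  0.536] roll -0.0008
93 [0.59121113 0.26888512 0.11045455]
```

View pics/s3c.png

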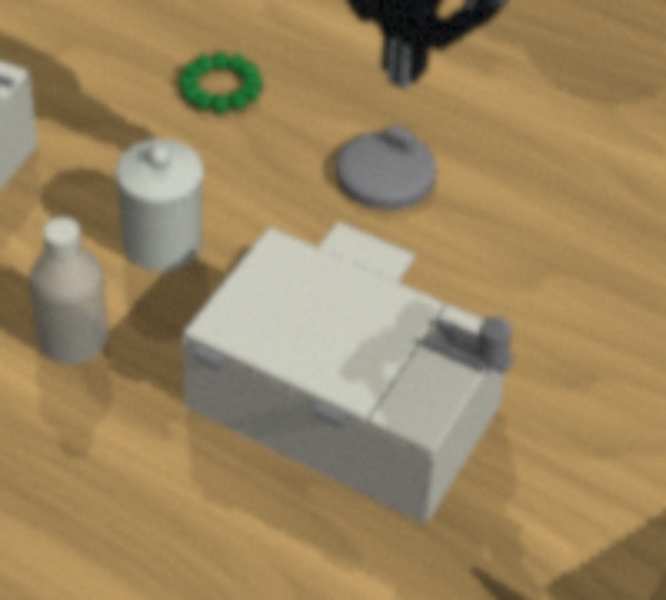

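The knob has moved back 27 mm and the tongue is clear of the lid. Next I go down in front of the tab and make contact.

Call:
play_rows([
  [[0,0,0.22],0,0],
  [[0,0,0.44],0,0],
  [[0,0,0.54],0,0],
  [[-0.03,0,0.54],0,0],
  [[-0.06,0,0.54],0,0],
  [[-0.08,0,0.54],0,0],
  [[-0.095,0,0.54],0,0],
  [[-0.095,0,0.54],0,0],
])

```text
t: 7.75
tcp_pos: [0.5255, 0.1471, 0.0594]
eef_rot: [0.096, -3.13, -0.0]
force: [-13.2, 0.6, 8.4]
opening: -0.0002
gripper_force: 6.4
```

Call:
play_rows([
  [[-0.005,0,-0.028],0,0],
  [[-0.008,0,-0.056],0,0],
  [[-0.012,0,-0.084],0,0],
  [[-0.016,0,-0.111],0,0],
  [[-0.022,0,-0.139],0,0],
  [[-0.03,0,-0.166],0,0],
])

```text
t: 8.5
tcp_pos: [0.5319, 0.1475, 0.0999]
eef_rot: [0.096, -3.128, -0.0]
force: [-11.9, 0.2, 2.0]
opening: -0.0003
gripper_force: 6.0
```

```bash
python3 - <<'E'
from h import *
go((.5255,.147,.060),.066+np.pi)
c=shot('scene','s4'); cv2.imwrite('pics/s4c.png',cv2.resize(c['pixels'][210:390,250:450],(666,600)))
E
```

```text
t 8.5 p [0.5319 0.1475 0.0999] yaw -3.08 F [-11.89   0.22   2.04] q6 0.09 shift [ 0.024 -0.001  0.16 ] roll -0.0007
```

View pics/s4c.png

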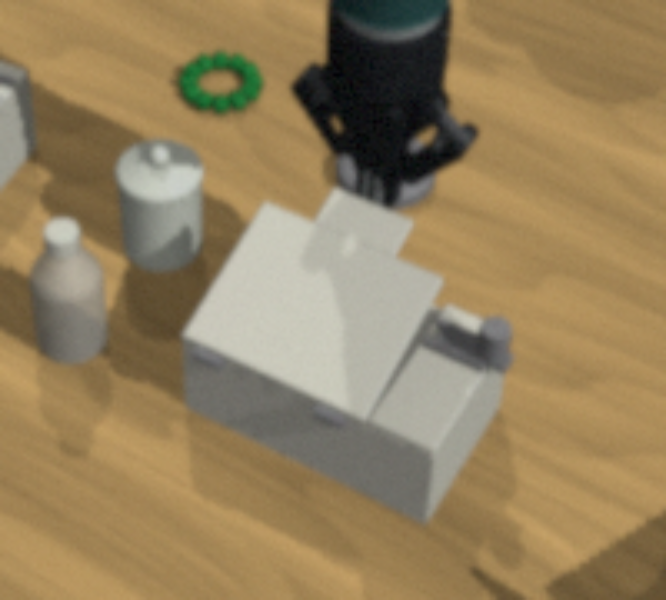

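The lid is held up about 0.3 rad by the finger on the tab's edge (tab at about (360,215) in the crop). I'll keep following the arc.

Call:
play_rows([
  [[-0.02,0,-0.05],0,0],
  [[-0.044,0,-0.1],0,0],
  [[-0.073,0,-0.145],0,0],
  [[-0.107,0,-0.19],0,0],
  [[-0.145,0,-0.23],0,0],
  [[-0.187,0,-0.265],0,0],
  [[-0.232,0,-0.295],0,0],
  [[-0.28,0,-0.32],0,0],
])

```text
t: 9.55
tcp_pos: [0.609, 0.1519, 0.181]
eef_rot: [-0.095, 3.139, 0.0]
force: [1.0, 0.3, -0.2]
opening: 0.0004
gripper_force: 0.2
```

```bash
python3 - <<'E'
from h import *
go((.5255,.147,.060),.066+np.pi)
c=shot('scene','s5'); cv2.imwrite('pics/s5c.png',cv2.resize(c['pixels'][180:390,250:450],(571,600)))
E
```

```text
t 9.55 p [0.609  0.1519 0.181 ] yaw -3.081 F [ 0.96  0.27 -0.23] q6 0.08 shift [0.335 0.001 0.484] roll -0.0009
```

View pics/s5c.png

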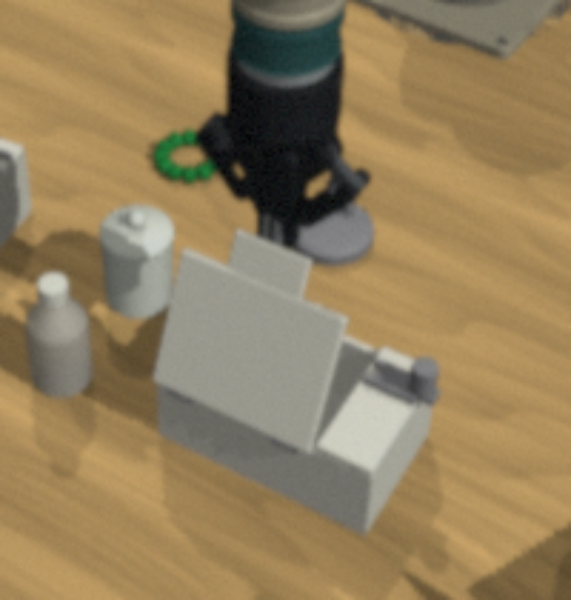

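Call:
play_rows([
  [[-0.04,0,-0.01],0,0],
  [[-0.08,0,-0.02],0,0],
  [[-0.12,0,-0.03],0,0],
  [[-0.16,0,-0.03],0,0],
  [[-0.2,0,-0.03],0,0],
  [[-0.24,0,-0.03],0,0],
  [[-0.28,0,-0.03],0,0],
  [[-0.32,0,-0.03],0,0],
])

```text
t: 10.6
tcp_pos: [0.6881, 0.1567, 0.1877]
eef_rot: [0.095, -3.14, 0.0]
force: [-0.0, -0.2, -0.4]
opening: 0.0004
gripper_force: 0.0
```

Call:
play_rows([
  [[-0.03,0,0],0,0],
  [[-0.05,0,0],0,0],
  [[-0.05,0,0],0,0],
  [[0.1,0,0],0,0],
  [[0.3,0,-0.05],0,0],
  [[0.5,0,-0.1],0,0],
  [[0.7,0,-0.15],0,0],
  [[0.7,0,-0.15],0,0],
])

```text
t: 11.6
tcp_pos: [0.5093, 0.146, 0.2264]
eef_rot: [0.097, -3.14, -0.0]
force: [1.5, 1.4, -0.6]
opening: 0.0002
gripper_force: 0.0
```

```bash
python3 - <<'E'
from h import *
go((.5255,.147,.060),.066+np.pi)
c=shot('scene','s6'); cv2.imwrite('pics/s6c.png',cv2.resize(c['pixels'][150:390,150:470],(800,600)))
E
```

```text
t 11.6 p [0.5093 0.146  0.2264] yaw -3.08 F [ 1.49  1.37 -0.56] q6 0.1 shift [-0.065 -0.     0.665] roll -0.0007
```

View pics/s6c.png

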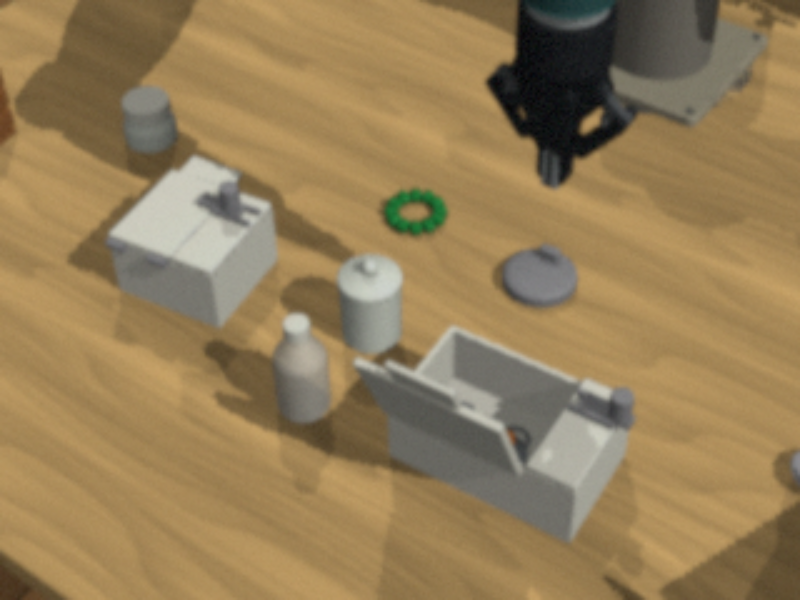

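The wide lid leans back open (crop (440,415)) and its bolt is back (620,405). The narrow box is still shut, everything loose stands in place, and the hand is clear. I'll wait for rest, then hand in.

Call:
play_rows([
  [[0,0,0],0,0],
  [[0,0,0],0,0],
  [[0,0,0],0,0],
  [[0,0,0],0,0],
])

```text
t: 12.15
tcp_pos: [0.5131, 0.146, 0.2249]
eef_rot: [0.095, -3.14, 0.0]
force: [0.7, 0.3, -0.7]
opening: 0.0002
gripper_force: 0.0
```

```bash
python3 -c "
from cell import bot
print(bot.job_done())"
```

```text
the job is handed in; nothing more can be done
None
```

I pushed the wide box's bolt back to its stop and pushed the lid past upright; it now leans back open with the hand clear, the narrow box and loose things look untouched in the last picture, and the job was handed in at about 12 s (no verdict was returned).

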